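# Free the locked tray of a resin curing lamp with the release pin

### The job

The tray of the white curing lamp is locked. Take the release pin from its wooden block, reach with it through the small hole in the lamp's top and press the hidden spring latch gently (never forcing the pin against the lamp, about 20 N at most) until the tray springs open, then put the pin back upright in the hole of its block and let go. Do not move the other things on the table.

Things in the scene. Friction and masses are not known exactly. Their poses are not given: they have to be found in the camera images.
- lamp: the resin curing lamp, a flat white plastic box fixed to the table, 200 (x) x 180 (y) x 80 mm high, with a grey knob and vent on its flat top; origin at the centre of its underside, front with the tray towards its own -x, z up. Its latch is hidden under the release hole: a level 26 mm disc on a spring, pressed straight down, freeing the tray after 5 to 6 mm and stopping hard at 8 mm
- release_hole (a point): centre of the mouth of the round 9.5 mm release hole in the lamp's top (80 mm above the table), 30 mm in front of the lamp's centre and 40 mm to its own +y side, through a 6 mm plate. How deep the latch's disc lies differs from lamp to lamp: 14 to 44 mm below the mouth, and free inside above it. Its spring resists with about 2 N at first touch, 4 N where the tray is freed, 5 N just before its stop
- tray (a joint): how far the lamp's tray stands out, m: 0 shut and locked, 0.05 fully out; once freed its own spring pushes it all the way out along the lamp's -x within about a second and keeps it there, also after the latch is let go
- tray_front (a point): middle of the tray's grey front panel (160 mm wide, 34 mm high), on its outer face, 24 mm above the table; a 12 mm deep pull lip stands out of it
- block: the light wooden tool block, fixed to the table, 70 x 70 x 40 mm high; origin at the centre of its underside, z up
- block_hole (a point): centre of the mouth of the block's only hole, in the middle of its top 40 mm above the table: round, 10.5 mm, 34 mm deep
- pin: the release pin, loose, standing point down in the block's hole at the start: a round steel shank 8 mm in diameter and 70 mm long below a square black handle 16 x 16 x 44 mm, 114 mm in all, 40 to 85 g; origin at its point, z up along the shank, x and y square to the handle's faces. In the block, 36 mm of bare shank shows between block and handle
- pin_handle (a point): centre of the pin's black handle, where it is grasped: 92 mm above its point, and 98 mm above the table while the pin stands in the block
- pin_tip (a point): the pin's point, a flat 6 mm end with a small bevel
There are look-alikes about, which are no part of the job. Leave any orange look-alike of the pin alone. There is more than one size of the block; the job needs the larger.

How it is judged:
On the way, in this order (a step that is already met when the one before it is completed fails the run):
1. the pin's point is inside the lamp, through the release hole, with the tray still shut (z of pin_tip in the frame of release_hole below -0.01 m and horizontal distance between pin_tip and release_hole below 0.008 m and value of joint tray below 0.01 m).
2. the tray has sprung out while the pin's point is in the hole (value of joint tray above 0.02 m and z of pin_tip in the frame of release_hole below -0.006 m and horizontal distance between pin_tip and release_hole below 0.008 m).
At the end, for the whole second after the job is handed in: the tray stands out at least 42 mm; the pin stands released and still in the block's hole, its point at least 25 mm deep, within 6 mm of the hole's axis and upright within 10 degrees (value of joint tray above 0.042 m and horizontal distance between pin_tip and block_hole below 0.006 m and z of pin_tip in the frame of block_hole below -0.025 m and angle between pin_tip's own z axis and vertical below 0.17 rad and linear speed of pin below 0.02 m/s and contact force between the fingers and pin below 0.1 N); the robot touches nothing.
It fails at once if the pin is pressed on the lamp or its latch with more than 20 N (contact force between pin and lamp above 20 N).
It fails at once if one of the other things on the table is moved more than 30 mm (distance of any of cup_a, cup_b, dropper, pot, buffer, stick, rose from where it was at the start of the episode above 0.03 m).
It also fails if it takes over 54 s, if anything falls off the work surface, if the arm or the gripper's body presses on something with over 40 N, if the wrist force passes 120 N, or if a joint passes its speed limit or range.

### The arm

A 7-joint arm with a two-finger parallel gripper is mounted at the origin on the work surface. World frame = base frame: x ahead of the robot, y to its left, z up, the work surface at z = 0. Lengths are in m, angles in rad, forces in N, time in s.
With the tool pointing down it reaches from about 0.4 to 0.875 m from the base axis. Payload 19.3 kg.
Tool frame: the origin (TCP) lies midway between the tips of the shut fingers; the grasp point (between the pads) lies 19 mm behind it; z points along the fingers, y is the line along which they close (so a half turn about z gives the same grasp; the last joint's range is limited). The gripper opens to 85 mm and grips with 20 to 120 N. Pads are 22 mm wide; open, the fingers measure 114 mm over their backs; the gripper's body (76 mm by 85 mm) begins 54 mm behind the grasp point. The pads swing forward as they close: fully open they stand 13 mm farther back than shut.
Start: joints at [-0.07, 0.521, -0.036, 1.599, 0.021, 1.021, -0.113], TCP at [0.625, -0, 0.231] pointing down, gripper open.
Joint ranges: [-2.91, 2.91], [-0.3, 2.13], [-1.5, 1.42], [0.17, 2.43], [-1.26, 4.41], [0.16, 1.93], [-2.52, 2.52]. Speed limits (rad/s): [1.89, 1.89, 2.39, 2.39, 3.01, 3.01, 3.01].

### API

Orientations are given as [roll, pitch, yaw] about the fixed x, y, z axes, in that order (R = Rz(yaw) Ry(pitch) Rx(roll)).
In Python, from workcell import bot gives the robot as it stands.
- The arm moves only by the tool move_arm, never from a script. Its argument "series" is a list of rows, each a list of 3 entries, a list of its own where there are three numbers: the shift along the tool's x, y, z in cm, then the turn, a rotation vector about the tool's x, y, z in rad, then the opening in per cent of the stroke, from 0 (shut) to 100 (fully open). A call has 1 to 20 rows; each row is the pose to reach, as a shift and turn from the pose commanded when the call began, along the tool's axes at that moment; what a row does not reach only later rows make up. A row lasts 1/12 s, in which the tool goes at most 41.7 mm and 7.16 degrees, less where a joint would pass 70% of its speed; a pose out of reach is approached as far as the arm can. A call with a gripper value outside its range is refused whole. The fingers move at their own pace and stop on an object; "squeeze" is the grip in N (left out, the last holds). Time passes only in rows, so rows that repeat a pose let the fingers close. It gives the time, the measured TCP pose, the force, the opening and the grip force at its end, in the units of the state.
- bot.observe(): the state, without advancing time (a new reading comes with each control period).
- bot.grab_frame(name): name is "scene" or "side" or "wrist"; returns (picture, depth): 384x512x3 uint8, red, green, blue; 384x512 float32, m along the optical axis (not along the pixel's ray), 0 where there is no reading.
- bot.camera_params(name): a dict with "fovy" (degrees; the focal length in pixels is half the picture's height over the tangent of half this angle, whatever the lens; pixels are square), "cx", "cy" (the principal point, pixels), "dist_coeffs" ([k1, k2, p1, p2, k3] as OpenCV has them; the pictures are not rectified), "R" (3x3) and "t" (3): a world point X has camera coordinates R X + t; the wrist camera has in their place "tool_from_camera" (4x4, takes a point from camera to tool coordinates, whose origin is the TCP and whose axes are the flange's). Camera axes: x right, y down, z forward; pixel columns grow to the right and rows downward; lengths in m; the calibration is good to about 2 mm. A picture is of the moment at which its call begins: read the wrist's pose just before it. camera_params takes no time and is no camera call.
- bot.job_done(): hands the job in; it is judged then, once.
Trained networks look in the newest picture that a camera, given by its name, has taken for a name from the list of things; names that differ only in an ending like _2 or _b are one class to them, and where a whole thing is asked for, a point or a joint stands for the part that bears it (a point fixed in the world has none). Each returns a list of dicts, best first, with "conf" (0 to 1); they miss things now and then, are a little off and sometimes report something else, mostly with a low value. They report only what shows in the picture. A call takes as long as a camera call. They do not tell look-alikes from the thing itself.
- bot.find_in(camera, thing): "bbox" ([left, top, right, bottom] in pixels, round what is visible of it).
- bot.trace(camera, thing): "mask" (384x512 bool, what is visible of it) and "bbox" ([left, top, right, bottom] in pixels, round what is visible of it).
The state is a dict: "clock": time; "qpos": joint angles; "qd": joint speeds; "joint_efforts": joint torques, N m; "position": TCP position; "tool_rot": TCP orientation; "force": force on the tool from outside, world axes, zero at the start; "moment": the same for the moment, N m; "grip_width": finger opening in m; "finger_force": force on a finger pad.
Only numpy, scipy, OpenCV 4.12 (cv2) and the standard library are available. Lean on these libraries where they do the work, as an engineer would, in place of code of your own. Each camera call takes 0.05 s, during which the arm holds its last target. There are 200 camera calls.

## Working session

There is one attempt and no reset: what is moved stays moved. The work goes in short steps, Python scripts to look and compute and a tool call to move; the robot and the scene stay as the last step left them, time stands still between calls to the robot, and variables do not carry over. Pictures are saved under pics/ and viewed, at most 10 in all, crops included, and the job is handed in when it is done.

Besides the shell and the picture viewer there is one more tool, called after "Emit:" as name(argument=value, ...) on one line, values as JSON. move_arm: Moves the arm, as the interface text tells. Its arguments: {"type":"object","properties":{"series":{"type":"array"},"squeeze":{"type":"number"}},"required":["series"]}

```bash
mkdir -p pics
cat > h.py <<'E'
import numpy as np, cv2
from workcell import bot
from scipy.spatial.transform import Rotation as Ro
def cam(n):
    p=bot.camera_params(n); f=192/np.tan(np.radians(p['fovy'])/2)
    K=np.array([[f,0,p['cx']],[0,f,p['cy']],[0,0,1.]]); d=np.array(p['dist_coeffs'],float)
    if 'R' in p: R=np.array(p['R']);t=np.array(p['t'])
    else:
        s=bot.observe(); T=np.eye(4);T[:3,:3]=Ro.from_euler('xyz',s['tool_rot']).as_matrix();T[:3,3]=s['position']
        M=np.linalg.inv(T@np.array(p['tool_from_camera']));R=M[:3,:3];t=M[:3,3]
    return K,d,R,t
def ray(c,uv):
    K,d,R,t=c; q=cv2.undistortPoints(np.array(uv,float).reshape(-1,1,2),K,d).reshape(-1,2)
    q=np.c_[q,np.ones(len(q))]; return -R.T@t, q@R
def onz(c,uv,z):
    o,r=ray(c,uv); return o+r*((z-o[2])/r[:,2])[:,None]
def dep(c,uv,D):
    o,r=ray(c,uv); uv=np.array(uv,int).reshape(-1,2); return o+r*D[uv[:,1],uv[:,0]][:,None]
def proj(c,X):
    K,d,R,t=c; return cv2.projectPoints(np.array(X,float).reshape(-1,1,3),cv2.Rodrigues(R)[0],t,K,d)[0].reshape(-1,2)
E
python3 - <<'E'
from h import *
np.set_printoptions(precision=3,suppress=True)
print(bot.observe())
for n in ['scene','side','wrist']:
    c=cam(n); im,D=bot.grab_frame(n); cv2.imwrite(f'pics/{n}0.png',im[:,:,::-1]); np.save(n+'.npy',D)
    print(n,'cam at',-c[2].T@c[3])
    for th in ['lamp','block','pin','tray_front']:
        for r in bot.find_in(n,th)[:3]: print(th,r['conf'],np.round(r['bbox']))
a=[cv2.imread(f'pics/{n}0.png') for n in ['scene','side']]
E
```

```text
{'clock': 0.0, 'qpos': array([-0.07 ,  0.522, -0.036,  1.6  ,  0.021,  1.021, -0.113]), 'qd': array([ 0.   ,  0.   , -0.   ,  0.001, -0.   , -0.001, -0.001]), 'joint_efforts': array([ -0.004, -92.711,   1.978, -36.993,   0.018,   0.008,  -0.   ]), 'position': array([ 0.625, -0.   ,  0.231]), 'tool_rot': array([-3.14 ,  0.   ,  1.571]), 'force': array([ 0.866,  0.812, -0.025]), 'moment': array([0.016, 0.003, 0.035]), 'finger_force': 0.0, 'grip_width': 0.08528665881829034}
scene cam at [ 0.958 -0.343  1.032]
lamp 0.66 [176. 162. 290. 272.]
block 0.63 [291. 126. 322. 157.]
block 0.63 [316. 156. 337. 184.]
block 0.45 [176. 163. 291. 274.]
pin 0.64 [300. 116. 311. 138.]
pin 0.43 [312.  85. 323. 117.]
side cam at [0.317 0.774 0.527]
lamp 0.87 [215. 157. 302. 223.]
block 0.89 [185. 247. 214. 270.]
block 0.56 [227. 253. 264. 293.]
pin 0.97 [248. 270. 265. 323.]
pin 0.61 [242. 227. 251. 268.]
pin 0.34 [224. 257. 263. 296.]
tray_front 0.64 [296. 184. 304. 201.]
wrist cam at [0.625 0.077 0.374]
lamp 0.67 [ 84. 116. 303. 300.]
```

View pics/scene0.png

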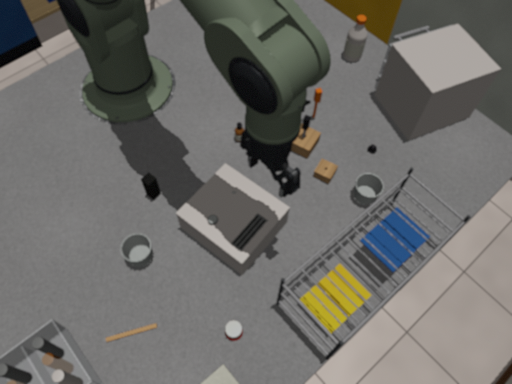

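View pics/side0.png

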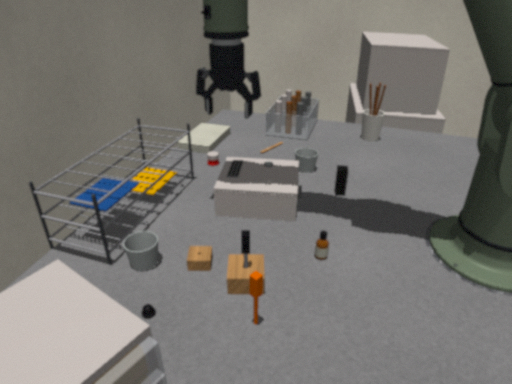

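View pics/wrist0.png

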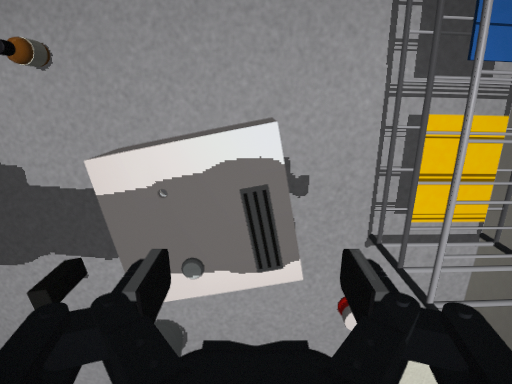

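The scene view shows the lamp at about (233,215), the block with the black-handled pin at (305,138), and the orange look-alike behind it at (318,95). In the side view the pin handle is at (246,243), the large block at (245,273) and the orange look-alike at (256,295). In the wrist view the lamp fills the centre: release hole at (163,193), knob at (193,268), vent at (262,228).

Run:
```python
from h import *
np.set_printoptions(precision=4,suppress=True)
w=cam('wrist'); s=cam('side'); g=cam('scene')
print('hole',onz(w,[[163,193]],.08),'knob',onz(w,[[193,268]],.08))
print('lamp corners',onz(w,[[87,161],[277,122],[302,278]],.08))
D=np.load('side.npy'); G=np.load('scene.npy')
print('pin handle dep',dep(s,[[246,243],[245,238]],D), 'onz',onz(s,[[246,243]],.098))
print('handle top onz',onz(s,[[246,232]],.12))
print('blk top',dep(s,[[233,259],[258,259],[238,262]],D),onz(s,[[228,257],[264,257],[228,267],[264,267]],.04))
print('orange dep',dep(s,[[256,285],[256,277],[256,310]],D), onz(s,[[256,322]],0))
print('scene orange',dep(g,[[318,97]],G),'pin',dep(g,[[306,122],[305,126]],G))
print('black thing', dep(s,[[341,180]],D))
```

```text
hole [[ 0.5295 -0.0153  0.08  ]] knob [[ 0.5551 -0.1047  0.08  ]]
lamp corners [[ 0.454   0.0189  0.08  ]
 [ 0.6468  0.0568  0.08  ]
 [ 0.6796 -0.1178  0.08  ]]
pin handle dep [[0.4946 0.2601 0.1016]
 [0.4959 0.2616 0.1138]] onz [[0.4961 0.2557 0.098 ]]
handle top onz [[0.4973 0.2518 0.12  ]]
blk top [[0.5277 0.2432 0.0414]
 [0.4817 0.2257 0.0394]
 [0.515  0.2493 0.0421]] [[0.5398 0.2391 0.04  ]
 [0.472  0.2168 0.04  ]
 [0.5292 0.2667 0.04  ]
 [0.4637 0.2451 0.04  ]]
orange dep [[0.4447 0.3581 0.1031]
 [0.4466 0.3524 0.1145]
 [0.4466 0.3503 0.0376]] [[0.4483 0.3441 0.    ]]
scene orange [[0.4537 0.3429 0.0911]] pin [[0.5034 0.2458 0.1093]
 [0.5023 0.246  0.0915]]
black thing [[ 0.3616 -0.1383  0.0493]]
```

Emit:
move_arm(series=[[[4,-3.2,0],[0,0,0],100],[[8,-6.5,0],[0,0,0],100],[[12,-10,0],[0,0,0],100],[[15,-12.9,0],[0,0,0],100],[[15,-12.9,0],[0,0,0],100],[[15,-12.9,0],[0,0,0],100],[[15,-12.9,0],[0,0,0],100]])

```text
clock: 1.33
position: [0.4953, 0.1513, 0.2317]
tool_rot: [3.141, -0.0, 1.574]
force: [0.4, -1.0, -1.6]
grip_width: 0.0855
finger_force: 0.0
```

Run:
```python
from h import *
np.set_printoptions(precision=4,suppress=True)
c=cam('wrist'); im,D=bot.grab_frame('wrist'); cv2.imwrite('pics/w1.png',im[:,:,::-1]); np.save('w1.npy',D)
print(bot.observe()['position'],bot.observe()['force'],np.abs(bot.observe()['qd']).max())
for th in ['pin','block']:
  for r in bot.trace('wrist',th)[:2]:
    m=r['mask']; 
    print(th,r['conf'],np.round(r['bbox']))
    v,u=np.nonzero(m); P=dep(c,np.c_[u,v],D)
    z0,ztol=(.12,.008) if th=='pin' else (.04,.006)
    Q=P[abs(P[:,2]-z0)<ztol]; uv=np.c_[u,v][abs(P[:,2]-z0)<ztol]
    if len(Q)>10:
        X=onz(c,uv,z0); print(len(Q),cv2.minAreaRect(X[:,:2].astype(np.float32)*1000),'medz',np.median(Q[:,2]))
```

```text
[0.4961 0.1501 0.2316] [ 0.46   -1.2972  0.3089] 0.02570588895492171
pin 0.94 [249.  57. 271.  85.]
390 ((498.7120666503906, 252.802490234375), (15.381439208984375, 15.590035438537598), 17.613086700439453) medz 0.12028590323190633
block 0.95 [217.  32. 301. 115.]
4104 ((498.83221435546875, 253.13429260253906), (69.8129653930664, 70.4928970336914), 18.08839225769043) medz 0.04060932568108061
block 0.61 [325.  71. 379. 128.]
```

View pics/w1.png

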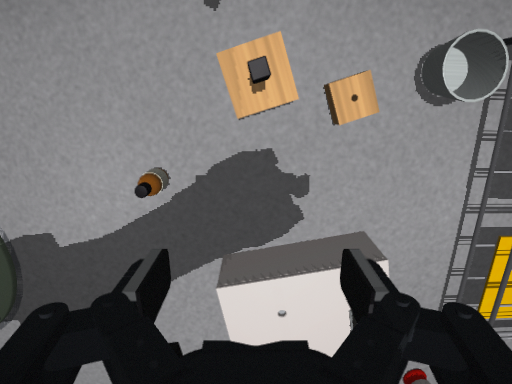

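The pin and block are at (0.499, 0.253), rotated by about 18°. The measured sizes match the given ones: 15.5 mm handle, 70 mm block. In this view the release hole is at (282,314), the bottle at (150,185), and the small block at (352,98) is the decoy. Next I go over the pin, turn, and descend partway.

Emit:
move_arm(series=[[[3,0.27,0],[0,0,-0.1],100],[[7,0.27,0],[0,0,-0.2],100],[[10.3,0.27,0],[0,0,-0.31],100],[[10.3,0.27,0],[0,0,-0.31],100],[[10.3,0.27,0],[0,0,-0.31],100],[[10.3,0.27,3],[0,0,-0.31],100],[[10.3,0.27,6],[0,0,-0.31],100],[[10.3,0.27,9],[0,0,-0.31],100],[[10.3,0.27,9],[0,0,-0.31],100],[[10.3,0.27,9],[0,0,-0.31],100]])

```text
clock: 2.32
position: [0.4988, 0.2513, 0.1408]
tool_rot: [-3.139, 0.001, 1.878]
force: [-0.2, -0.4, 1.1]
grip_width: 0.0854
finger_force: 0.0
```

Run:
```python
from h import *
im,D=bot.grab_frame('side'); cv2.imwrite('pics/s2.png',cv2.resize(im[150:350,150:400,::-1],None,fx=3,fy=3)[:600]); 
s=bot.observe();print(s['position'],s['tool_rot'],s['force'])
```

```text
[0.49949332 0.25209087 0.14221661] [3.14153761e+00 3.74483570e-04 1.87872237e+00] [ 0.42859686 -0.28982238 -0.10839967]
```

View pics/s2.png

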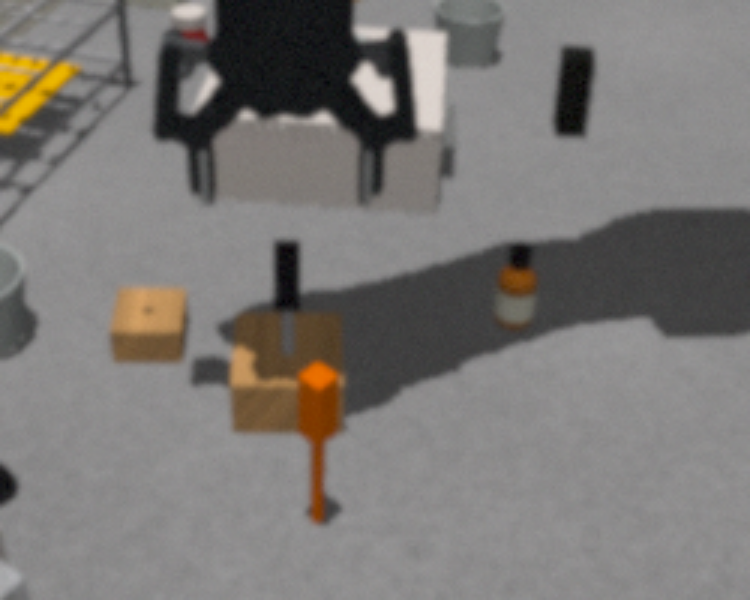

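The gripper straddles the handle symmetrically (handle at crop (287,275), fingers at 205 and 370), and the orange look-alike is clear of it. Descend and grasp.

Emit:
move_arm(series=[[[0,0,2.5],[0,0,0],100],[[0,0,4.5],[0,0,0],100],[[0,0,6.2],[0,0,0],100],[[0,0,6.2],[0,0,0],100],[[0,0,6.2],[0,0,0],60],[[0,0,6.2],[0,0,0],30],[[0,0,6.2],[0,0,0],0],[[0,0,6.2],[0,0,0],0],[[0,0,6.2],[0,0,0],0],[[0,0,6.2],[0,0,0],0],[[0,0,6.2],[0,0,0],0],[[0,0,6.2],[0,0,0],0]], squeeze=60)

```text
clock: 3.37
position: [0.499, 0.2531, 0.0799]
tool_rot: [3.141, -0.0, 1.881]
force: [-2.0, 0.2, 8.1]
grip_width: 0.015
finger_force: 58.2
```

Run:
```python
from h import *
np.set_printoptions(precision=4,suppress=True)
bot.grab_frame('scene')
s=bot.observe();print(s['position'],s['tool_rot'],s['force'],s['moment'],s['grip_width'],s['finger_force'])
```

```text
[0.499  0.2531 0.0799] [ 3.1409 -0.0001  1.8807] [-2.128  -0.3504  8.5982] [-0.2546  0.4167  0.0436] 0.015378774661962762 58.19768249988556
```

Emit:
move_arm(series=[[[0,0,-1.5],[0,0,0],0],[[0,0,-4],[0,0,0],0],[[0,0,-7.5],[0,0,0],0],[[0,0,-11],[0,0,0],0],[[0,0,-15],[0,0,0],0],[[-3,-0.7,-19.2],[0,0,0],0],[[-7,-1.7,-19.2],[0,0,0.05],0],[[-11,-2.6,-19.2],[0,0,0.12],0],[[-15,-3.6,-19.2],[0,0,0.2],0],[[-19,-4.5,-19.2],[0,0,0.307],0],[[-23,-5.5,-19.2],[0,0,0.307],0],[[-27,-6.5,-19.2],[0,0,0.307],0],[[-31,-7.4,-19.2],[0,0,0.307],0],[[-34,-8.1,-19.2],[0,0,0.307],0],[[-36.2,-8.7,-19.2],[0,0,0.307],0],[[-36.2,-8.7,-19.2],[0,0,0.307],0],[[-36.2,-8.7,-19.2],[0,0,0.307],0],[[-36.2,-8.7,-19.2],[0,0,0.307],0],[[-36.2,-8.7,-19.2],[0,0,0.307],0],[[-36.2,-8.7,-19.2],[0,0,0.307],0]])

```text
clock: 5.08
position: [0.5264, -0.1172, 0.2713]
tool_rot: [3.142, -0.0, 1.575]
force: [0.4, 1.4, 0.0]
grip_width: 0.0155
finger_force: 58.6
```

Run:
```python
from h import *
np.set_printoptions(precision=4,suppress=True)
bot.grab_frame('scene')
c=cam('wrist'); s=bot.observe();im,D=bot.grab_frame('wrist'); cv2.imwrite('pics/w3.png',im[:,:,::-1]); np.save('w3.npy',D)
print(s['position'],s['tool_rot'],s['force'],s['grip_width'],s['finger_force'])
uv=proj(c,[[.5295,-.0153,.08]])[0]; print('pred hole',uv)
u,v=np.round(uv).astype(int); cr=im[v-25:v+25,u-25:u+25]
cv2.imwrite('pics/w3c.png',np.hstack([cv2.resize(im[:,:,::-1],(512,384)),cv2.copyMakeBorder(cv2.resize(cr[:,:,::-1],(250,250),interpolation=cv2.INTER_NEAREST),0,134,0,0,cv2.BORDER_CONSTANT)]))
g=cv2.cvtColor(cr,cv2.COLOR_RGB2GRAY).astype(float); print(u-25,v-25)
np.savetxt('/dev/stdout',g[10:40,10:40],fmt='%d')
```

```text
[ 0.5264 -0.1174  0.2714] [ 3.1416 -0.0002  1.5752] [ 0.667   0.1981 -0.6149] 0.015154828214490922 58.63438367843628
pred hole [257.8823  75.6638]
233 51
2 231 231 231 231 231 232 231 231 231 231 231 231 231 232 231 231 231 231 231 231 231
231 231 231 231 231 232 232 231 231 231 231 231 231 231 231 231 231 232 231 231 231 231 230 231 231 231 231 231 231 231
232 231 231 231 231 231 231 231 232 231 231 231 231 231 231 231 231 231 231 231 231 231 231 232 231 231 232 231 232 231
231 231 232 231 232 232 231 231 231 231 232 231 231 231 231 232 231 231 232 231 231 232 231 231 232 232 231 231 231 231
232 231 232 232 232 231 232 231 231 231 232 231 232 231 231 231 231 232 231 232 231 231 231 231 232 231 231 232 231 232
232 231 231 231 231 232 232 232 231 231 232 231 231 231 231 231 231 231 231 231 231 232 231 232 231 231 231 232 231 232
232 231 232 232 231 232 231 232 231 232 231 231 231 231 231 232 231 232 232 231 232 232 231 232 232 231 232 231 231 232
232 232 231 231 231 231 231 232 231 232 232 231 231 231 231 232 232 231 231 232 232 231 232 231 231 232 231 231 232 231
231 232 231 231 232 
[... 1770 characters left out ...]
 232 232 233 233 232 232 232 232 233 232 233 232 233 232 233 232 232 233 233 232 232 232 232 233 232
233 233 232 232 232 233 232 233 233 232 232 233 232 233 233 233 232 233 233 233 232 233 232 232 232 232 232 233 233 233
233 232 233 233 233 233 232 233 233 233 233 232 232 233 232 233 232 233 233 233 232 232 232 232 232 232 233 232 232 233
232 232 233 233 232 233 233 233 233 233 233 232 233 232 232 232 233 233 233 232 233 233 232 232 233 233 233 233 233 233
233 233 233 233 233 233 233 233 233 233 233 233 232 233 233 232 232 233 233 233 232 232 232 233 233 233 232 233 233 233
232 232 233 233 233 233 233 233 233 232 233 232 233 232 233 233 233 232 232 233 233 232 233 233 233 232 233 232 233 232
```

View pics/w3c.png

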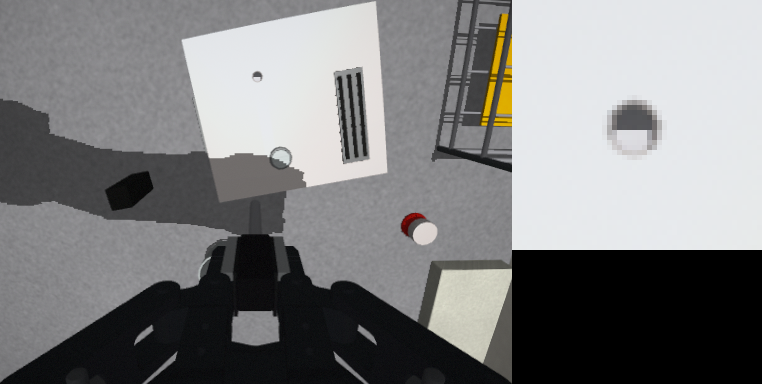

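The wrist view shows the release hole at (257,76) on the lit lamp top, knob at (280,158), and the held pin's shank pointing forward with its end near (255,203). Next I refine the hole and check the pin tip's projection in the same image.

Run:
```python
from h import *
np.set_printoptions(precision=4,suppress=True)
c=cam('wrist'); im=cv2.imread('pics/w3.png'); g=cv2.cvtColor(im,cv2.COLOR_BGR2GRAY); D=np.load('w3.npy')
m=(np.abs(g.astype(int)-232)>22).astype(np.uint8); m[:61]=0;m[95:]=0;m[:,:243]=0;m[:,275:]=0
cn=max(cv2.findContours(m,0,cv2.CHAIN_APPROX_NONE)[0],key=cv2.contourArea)
e=cv2.fitEllipse(cn); print(e, cv2.boundingRect(cn)); H=onz(c,[e[0]],.08)[0]; print('H_m',H)
B=np.array([.49883,.25313,.04]); G=np.array([.499,.2531])
print('insert TCP', G+(H-B)[:2])
# lamp corners check
lm=max(cv2.findContours(((D>0)&(np.abs(onz(c,np.stack(np.meshgrid(np.arange(512),np.arange(384)),-1).reshape(-1,2),.08)[:,2].reshape(384,512))<1)).astype(np.uint8),0,2)[0],key=len)
s=bot.observe()
R=Ro.from_euler('xyz',s['tool_rot']).as_matrix(); p=s['position']
for L in (.060,.068,.0735): print('axis proj',L,proj(c,[p+R@[0,0,L]]))
for r in (-.004,.004): print('edges',proj(c,[p+R@[0,r,.05],p+R@[0,r,.07]]).ravel())
print('tip front/back',proj(c,[p+R@[.003,0,.073],p+R@[-.003,0,.073]]).ravel())
cr=g[196:236,238:274]
for v in range(198,236,3): print(v,g[v,242:270])
print(np.round(D[200:222:3,255],4))
```

```text
((256.9033203125, 76.0521469116211), (10.189804077148438, 10.566094398498535), 139.49900817871094) (252, 71, 11, 11)
H_m [ 0.5285 -0.0159  0.08  ]
insert TCP [ 0.5286 -0.0159]
axis proj 0.06 [[254.3725 210.3968]]
axis proj 0.068 [[254.3841 206.6446]]
axis proj 0.0735 [[254.3917 204.209 ]]
edges [248.6334 215.4727 249.144  205.7452]
edges [260.0802 215.4736 259.6297 205.7462]
tip front/back [254.3902 200.7513 254.3918 208.0707]
198 [94 90 83 80 79 77 77 77 77 75 73 71 70 71 72 73 73 71 71 70 71 72 75 74
 74 73 73 70]
201 [71 69 70 71 72 73 73 73 72 63 59 61 61 61 61 61 64 68 71 73 73 72 72 72
 72 72 72 70]
204 [71 72 73 72 74 74 76 73 63 56 59 60 62 61 61 60 60 57 66 73 72 73 72 74
 73 73 72 73]
207 [75 73 74 72 70 70 72 64 56 57 60 60 60 62 60 61 59 58 66 76 74 74 72 72
 73 72 71 69]
210 [70 70 69 69 70 70 72 66 57 57 60 60 61 60 60 61 59 57 63 68 69 68 69 70
 70 72 72 75]
213 [71 71 70 70 71 70 72 62 54 56 59 61 59 61 61 61 60 58 61 67 72 72 72 71
 71 72 72 73]
216 [70 70 70 72 72 72 71 63 55 57 59 60 61 61 60 62 61 59 59 68 72 73 73 74
 73 73 73 73]
219 [73 73 73 71 72 72 69 60 56 58 61 61 59 60 62 60 59 58 58 64 70 71 72 72
 73 72 70 71]
222 [72 71 71 73 73 74 69 61 55 59 60 60 61 60 60 60 59 58 58 65 71 70 71 71
 70 71 70 69]
225 [70 71 71 72 71 70 66 58 55 59 59 61 60 60 61 60 60 58 57 65 72 73 73 72
 70 71 71 70]
228 [70 73 71 71 71 71 66 57 55 58 61 61 59 59 60 60 59 59 55 61 68 71 71 73
 73 73 71 69]
231 [74 73 73 72 71 72 66 56 57 59 61 60 60 60 61 62 59 59 56 62 72 75 74 73
 71 72 73 73]
234 [ 40  33  33  31  30  32  30  24  26  26  26  28  28  27  26  28  29  27
  26  29  31  33  31  31  34  32  85 129]
[0.2261 0.2198 0.2132 0.2076 0.2012 0.1972 0.1907 0.1869]
```

Emit:
move_arm(series=[[[3,0.1,0],[0,0,0],0],[[7,0.2,0],[0,0,0],0],[[10.15,0.26,0],[0,0,0],0],[[10.15,0.26,0],[0,0,0],0],[[10.15,0.26,3],[0,0,0],0],[[10.15,0.26,6],[0,0,0],0],[[10.15,0.26,8.5],[0,0,0],0],[[10.15,0.26,10.0],[0,0,0],0],[[10.15,0.26,10.7],[0,0,0],0],[[10.15,0.26,10.7],[0,0,0],0],[[10.15,0.26,10.7],[0,0,0],0],[[10.15,0.26,10.7],[0,0,0],0],[[10.15,0.26,10.7],[0,0,0],0]])

```text
clock: 6.27
position: [0.5292, -0.0167, 0.1654]
tool_rot: [3.14, -0.0, 1.574]
force: [0.0, -0.3, -0.4]
grip_width: 0.015
finger_force: 58.7
```

Run:
```python
from h import *
np.set_printoptions(precision=4,suppress=True)
F=[]
im,_=bot.grab_frame('wrist')
sd,_=bot.grab_frame('side')
for i in range(3):
    bot.grab_frame('scene'); F.append(bot.observe()['force'])
s=bot.observe(); print(s['position'],s['tool_rot'],np.array(F))
a=cv2.resize(im[150:270,190:320,::-1],None,fx=3,fy=3)
b=cv2.resize(sd[140:230,200:310,::-1],(390,360))
cv2.imwrite('pics/w4.png',np.hstack([a,b]))
```

```text
[ 0.5287 -0.0168  0.1646] [ 3.1411 -0.      1.5737] [[ 0.2387 -0.1219 -1.1389]
 [-0.443   0.155  -0.5356]
 [-0.8805  0.384  -0.6601]]
```

View pics/w4.png

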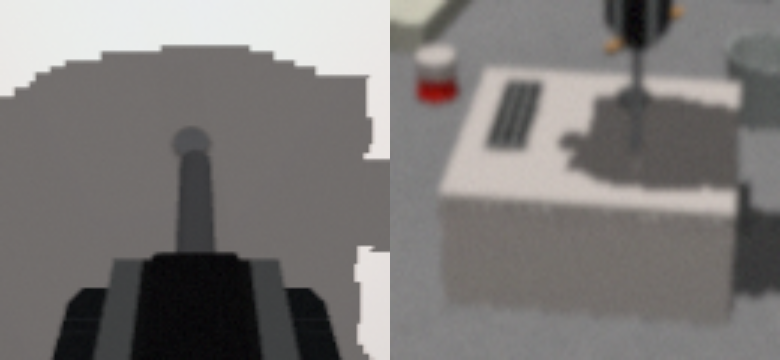

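The tip sits just above the hole: hole at crop (190,140), shank end at (194,153), slightly to the right. I'll quantify this before inserting.

Run:
```python
from h import *
np.set_printoptions(precision=4,suppress=True,linewidth=200)
c=cam('wrist'); s=bot.observe(); im,_=bot.grab_frame('wrist'); cv2.imwrite('pics/w5.png',im)
g=cv2.cvtColor(im,cv2.COLOR_RGB2GRAY)
p=s['position'];R=Ro.from_euler('xyz',s['tool_rot']).as_matrix()
print(p,'hole pred (H_m)',proj(c,[[.5285,-.0159,.08]]),'under tip',proj(c,[[*(p[:2]),.08]]))
print('tip',proj(c,[p+R@[0,0,.0739]]),'sh edges',proj(c,[p+R@[0,-.004,.06],p+R@[0,.004,.06],p+R@[0,-.004,.05],p+R@[0,.004,.05]]).ravel())
for v in range(188,236,2): print(v,g[v,242:270])
```

```text
[ 0.5287 -0.0168  0.1646] hole pred (H_m) [[254.0921 198.5544]] under tip [[254.3482 199.6057]]
tip [[254.3902 204.0368]] sh edges [248.8977 210.3967 259.843  210.3977 248.6311 215.4734 260.0779 215.4743]
188 [111 112 111 110 110 110 110 111 110 111 110 110 110 110 111 110 110 111 112 110 111 112 112 111 111 112 112 113]
190 [112 112 111 110 109 110 111 111 109 111 110 111 110 111 110 109 110 110 111 111 112 111 112 112 112 112 112 112]
192 [112 112 111 110 111 110 110 110 111 106 101  98  96  96 102 108 111 110 111 113 111 111 110 111 112 110 111 111]
194 [112 113 110 112 111 110 107  97  88  83  81  80  80  80  82  84  87  96 106 112 112 112 111 111 111 111 112 112]
196 [112 112 111 111 109 105  95  87  82  81  83  82  83  82  82  82  83  86  96 107 111 112 110 112 111 112 111 111]
198 [111 112 112 112 108 103  91  82  82  83  83  83  82  82  83  83  81  81  91 104 111 112 111 112 112 112 111 111]
200 [110 112 111 111 110 106  93  82  81  80  74  69  65  66  68  70  76  86  96 105 110 112 111 112 111 112 111 111]
202 [111 111 111 112 112 110 106  99  78  58  60  61  63  63  62  62 
[... 1208 characters left out ...]
109 109 110 112 111]
224 [110 110 110 110 111 110  96  70  58  59  62  60  61  61  62  62  62  60  57  90 109 108 110 108 110 110 109 111]
226 [111 109 111 111 110 110  96  70  56  60  61  62  61  61  62  61  62  60  58  89 109 110 109 110 110 111 110 110]
228 [110 109 109 111 111 111  91  61  56  60  61  61  61  60  62  62  61  59  57  89 109 110 108 110 109 111 110 111]
230 [110 110 110 111 111 111  91  62  55  60  62  61  62  62  62  60  60  59  55  78 103 109 109 110 109 110 110 111]
232 [110 110 111 111 110 110  92  62  55  59  61  61  61  60  60  61  61  58  59  78 102 110 108 108 111 110 110 112]
234 [64 58 46 45 47 47 38 26 24 28 27 28 28 28 27 27 28 28 27 34 45 47 46 46 45 44 70 99]
```

Emit:
move_arm(series=[[[0.05,-0.03,0.4],[0,0,0],0],[[0.05,-0.03,0.8],[0,0,0],0],[[0.05,-0.03,1.0],[0,0,0],0],[[0.05,-0.03,1.1],[0,0,0],0],[[0.05,-0.03,1.2],[0,0,0],0],[[0.05,-0.03,1.25],[0,0,0],0],[[0.05,-0.03,1.25],[0,0,0],0]])

```text
clock: 7.15
position: [0.5283, -0.0163, 0.1517]
tool_rot: [-3.142, -0.0, 1.574]
force: [0.4, 0.0, -0.7]
grip_width: 0.0152
finger_force: 58.7
```

Emit:
move_arm(series=[[[0,0,0.2],[0,0,0],0],[[0,0,0.4],[0,0,0],0],[[0,0,0.6],[0,0,0],0],[[0,0,0.8],[0,0,0],0],[[0,0,1.0],[0,0,0],0],[[0,0,1.0],[0,0,0],0],[[0,0,1.0],[0,0,0],0]])

```text
clock: 7.73
position: [0.5282, -0.0163, 0.1417]
tool_rot: [-3.141, 0.0, 1.574]
force: [0.2, -0.6, -0.3]
grip_width: 0.0151
finger_force: 58.7
```

```bash
cat > f.py <<'E'
from h import *
F=[]
for i in range(5):
    bot.grab_frame('side'); F.append(bot.observe()['force'])
s=bot.observe(); print(np.round(s['position'],4),'meanF',np.mean(F,0).round(2),'std',np.std(F,0).round(2),s['clock'])
E
python3 f.py
```

```text
[ 0.5283 -0.0163  0.1419] meanF [ 0.24 -0.08 -0.62] std [0.54 0.29 0.46] 7.9833
```

Emit:
move_arm(series=[[[0,0,0.1],[0,0,0],0],[[0,0,0.2],[0,0,0],0],[[0,0,0.3],[0,0,0],0],[[0,0,0.4],[0,0,0],0],[[0,0,0.4],[0,0,0],0],[[0,0,0.4],[0,0,0],0]])

```text
clock: 8.48
position: [0.5282, -0.0163, 0.1377]
tool_rot: [-3.141, 0.0, 1.574]
force: [1.0, -0.4, -0.7]
grip_width: 0.0152
finger_force: 58.7
```

```bash
python3 f.py
```

```text
[ 0.5283 -0.0163  0.1378] meanF [-0.24  0.14 -0.44] std [0.36 0.73 0.47] 8.7333
```

Depth is 16 mm and still free. Next 4 mm.

Emit:
move_arm(series=[[[0,0,0.1],[0,0,0],0],[[0,0,0.2],[0,0,0],0],[[0,0,0.3],[0,0,0],0],[[0,0,0.4],[0,0,0],0],[[0,0,0.4],[0,0,0],0],[[0,0,0.4],[0,0,0],0]])

```text
clock: 9.23
position: [0.5282, -0.0163, 0.1337]
tool_rot: [-3.141, 0.0, 1.574]
force: [-0.4, 0.1, -0.8]
grip_width: 0.015
finger_force: 58.7
```

```bash
python3 f.py
```

```text
[ 0.5283 -0.0163  0.1338] meanF [-0.16  0.09 -1.02] std [0.48 0.22 0.53] 9.4833
```

Emit:
move_arm(series=[[[0,0,0.1],[0,0,0],0],[[0,0,0.2],[0,0,0],0],[[0,0,0.3],[0,0,0],0],[[0,0,0.4],[0,0,0],0],[[0,0,0.4],[0,0,0],0],[[0,0,0.4],[0,0,0],0]])

```text
clock: 9.98
position: [0.5282, -0.0163, 0.1297]
tool_rot: [-3.141, 0.0, 1.574]
force: [0.6, -0.1, -1.0]
grip_width: 0.0152
finger_force: 58.7
```

```bash
python3 f.py
```

```text
[ 0.5283 -0.0163  0.1298] meanF [-0.05  0.01 -1.01] std [0.32 0.31 0.5 ] 10.2333
```

Depth is 24 mm and still free.

Emit:
move_arm(series=[[[0,0,0.1],[0,0,0],0],[[0,0,0.2],[0,0,0],0],[[0,0,0.3],[0,0,0],0],[[0,0,0.4],[0,0,0],0],[[0,0,0.4],[0,0,0],0],[[0,0,0.4],[0,0,0],0]])

```text
clock: 10.73
position: [0.5282, -0.0163, 0.1257]
tool_rot: [-3.141, 0.0, 1.574]
force: [0.8, 0.1, -0.5]
grip_width: 0.0149
finger_force: 58.7
```

```bash
python3 f.py
```

```text
[ 0.5283 -0.0163  0.1258] meanF [ 0.34  0.53 -0.9 ] std [0.27 0.3  0.36] 10.9833
```

Emit:
move_arm(series=[[[0,0,0.1],[0,0,0],0],[[0,0,0.2],[0,0,0],0],[[0,0,0.3],[0,0,0],0],[[0,0,0.4],[0,0,0],0],[[0,0,0.4],[0,0,0],0],[[0,0,0.4],[0,0,0],0]])

```text
clock: 11.48
position: [0.5283, -0.0163, 0.1218]
tool_rot: [-3.142, -0.0, 1.574]
force: [-0.6, -0.5, 3.3]
grip_width: 0.0156
finger_force: 59.3
```

```bash
python3 f.py
```

```text
[ 0.5283 -0.0163  0.1218] meanF [-0.85  0.38  2.85] std [0.35 0.42 0.28] 11.7333
```

The latch is touched: about 3.6 N above baseline, so roughly 3–4 mm pressed. I continue in small steps.

Emit:
move_arm(series=[[[0,0,0.05],[0,0,0],0],[[0,0,0.1],[0,0,0],0],[[0,0,0.15],[0,0,0],0],[[0,0,0.15],[0,0,0],0],[[0,0,0.15],[0,0,0],0]])

```text
clock: 12.15
position: [0.5283, -0.0163, 0.1203]
tool_rot: [3.142, -0.0, 1.574]
force: [-1.5, 0.1, 4.6]
grip_width: 0.0153
finger_force: 59.4
```

```bash
cat > t.py <<'E'
import sys
from h import *
exec(open('f.py').read().split('\n',1)[1])
g=cam('side'); im,D=bot.grab_frame('side')
for th in ['tray_front','lamp']:
  for r in bot.find_in('side',th)[:1]: print(th,r['conf'],np.round(r['bbox'],1))
cv2.imwrite(f'pics/{sys.argv[1]}.png',cv2.resize(im[140:240,190:340,::-1],None,fx=4,fy=4))
E
python3 t.py t1
```

```text
[ 0.5283 -0.0163  0.1203] meanF [-0.97  0.34  4.71] std [0.82 0.28 0.42] 12.4
tray_front 0.52 [293.1 185.8 304.4 200. ]
lamp 0.78 [212.3 156.1 301.7 223.8]
```

Emit:
move_arm(series=[[[0,0,0.04],[0,0,0],0],[[0,0,0.08],[0,0,0],0],[[0,0,0.08],[0,0,0],0],[[0,0,0.08],[0,0,0],0],[[0,0,0.08],[0,0,0],0],[[0,0,0.08],[0,0,0],0]])

```text
clock: 13.05
position: [0.5283, -0.0163, 0.1195]
tool_rot: [-3.142, -0.0, 1.574]
force: [-1.7, 1.3, 5.1]
grip_width: 0.0155
finger_force: 59.4
```

```bash
python3 t.py t2
```

```text
[ 0.5283 -0.0163  0.1195] meanF [-1.25  0.19  5.53] std [0.32 0.51 0.63] 13.3
tray_front 0.44 [295.8 186.6 302.9 200.3]
lamp 0.69 [213.5 158.6 301.  221. ]
```

View pics/t2.png

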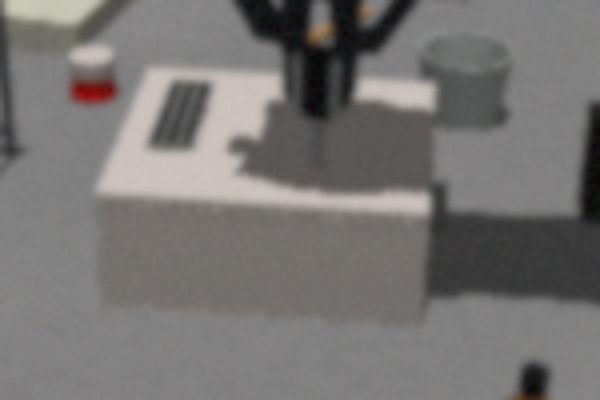

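The picture shows the pin well in and the tray still shut (lamp's right edge clean at crop (430,260)). Force is only 6 N above baseline. I continue gently and relieve the small sideways load.

Emit:
move_arm(series=[[[0,-0.03,0],[0,0,0],0],[[0,-0.03,0.04],[0,0,0],0],[[0,-0.03,0.08],[0,0,0],0],[[0,-0.03,0.08],[0,0,0],0],[[0,-0.03,0.08],[0,0,0],0],[[0,-0.03,0.08],[0,0,0],0]])

```text
clock: 13.95
position: [0.5282, -0.0163, 0.1188]
tool_rot: [3.141, -0.0, 1.574]
force: [-0.4, 0.6, 5.8]
grip_width: 0.0152
finger_force: 59.5
```

```bash
python3 t.py t3
```

```text
[ 0.5282 -0.0163  0.1188] meanF [-0.72  0.26  5.35] std [0.36 0.31 0.57] 14.2
lamp 0.97 [212.9 157.  301.4 221.7]
```

Emit:
move_arm(series=[[[0,0,0.04],[0,0,0],0],[[0,0,0.08],[0,0,0],0],[[0,0,0.08],[0,0,0],0],[[0,0,0.08],[0,0,0],0],[[0,0,0.08],[0,0,0],0],[[0,0,0.08],[0,0,0],0]])

```text
clock: 14.85
position: [0.5282, -0.0163, 0.118]
tool_rot: [3.141, -0.0, 1.574]
force: [-0.5, -0.9, 5.7]
grip_width: 0.0153
finger_force: 59.5
```

```bash
python3 t.py t4; python3 -c "
import cv2,numpy as np
a=[cv2.imread(f'pics/t{i}.png',0).astype(int) for i in (2,3,4)]
for b in a[1:]:
  d=abs(b-a[0])[150:,380:]>25; print(d.sum(), np.argwhere(d).mean(0) if d.any() else '')"
```

```text
[ 0.5282 -0.0163  0.118 ] meanF [-0.53 -0.17  5.45] std [0.47 0.45 0.64] 15.1
tray_front 0.52 [292.7 186.5 301.3 216.5]
lamp 0.68 [213.5 156.4 301.6 222.4]
0 
0
```

Emit:
move_arm(series=[[[0,0,0.03],[0,0,0],0],[[0,0,0.06],[0,0,0],0],[[0,0,0.06],[0,0,0],0],[[0,0,0.06],[0,0,0],0],[[0,0,0.06],[0,0,0],0],[[0,0,0.06],[0,0,0],0]])

```text
clock: 15.75
position: [0.5282, -0.0163, 0.1174]
tool_rot: [3.141, -0.0, 1.574]
force: [-0.5, -0.4, 7.0]
grip_width: 0.0153
finger_force: 59.6
```

```bash
python3 t.py t5; python3 -c "
import cv2,numpy as np
a=[cv2.imread(f'pics/t{i}.png',0).astype(int) for i in (2,5)]
d=abs(a[1]-a[0])[150:,380:]>25; print(d.sum(), np.argwhere(d).mean(0) if d.any() else '')"
```

```text
[ 0.5282 -0.0163  0.1174] meanF [-0.68  0.11  6.42] std [0.26 0.54 0.45] 16.0
tray_front 0.43 [294.8 187.2 301.2 211.4]
lamp 0.17 [265.1 152.4 272.4 170.2]
0
```

Emit:
move_arm(series=[[[0,0,0.03],[0,0,0],0],[[0,0,0.06],[0,0,0],0],[[0,0,0.06],[0,0,0],0],[[0,0,0.06],[0,0,0],0],[[0,0,0.06],[0,0,0],0],[[0,0,0.06],[0,0,0],0]])

```text
clock: 16.65
position: [0.5282, -0.0163, 0.1168]
tool_rot: [3.141, -0.0, 1.574]
force: [-1.4, 0.1, 6.0]
grip_width: 0.015
finger_force: 59.6
```

```bash
python3 t.py t6
python3 - <<'E'
from h import *
import cv2
c=cam('wrist'); im,_=bot.grab_frame('wrist'); g=cv2.cvtColor(im,cv2.COLOR_RGB2GRAY)
s=bot.observe(); R=Ro.from_euler('xyz',s['tool_rot']).as_matrix();p=s['position']
print('hole',proj(c,[[.5285,-.016,.08]]), 'handle bottom rows: first dark row from top in col 254', [ (v,int(g[v,254])) for v in range(205,240,2)])
a=[cv2.imread(f'pics/t{i}.png',0).astype(int) for i in (2,6)]
d=abs(a[1]-a[0])[150:,380:]>25; print(d.sum(), np.argwhere(d).mean(0) if d.any() else '')
cv2.imwrite('pics/w7.png',cv2.resize(im[60:320,100:420,::-1],None,fx=2,fy=2))
E
```

```text
[ 0.5281 -0.0163  0.1168] meanF [-0.85 -0.29  6.3 ] std [0.38 0.5  0.17] 16.9
lamp 0.83 [213.2 155.3 303.1 221.3]
hole [[254.79522558 222.50635336]] handle bottom rows: first dark row from top in col 254 [(205, 112), (207, 110), (209, 110), (211, 110), (213, 110), (215, 81), (217, 62), (219, 61), (221, 62), (223, 62), (225, 60), (227, 61), (229, 62), (231, 62), (233, 62), (235, 10), (237, 10), (239, 8)]
0
```

View pics/w7.png

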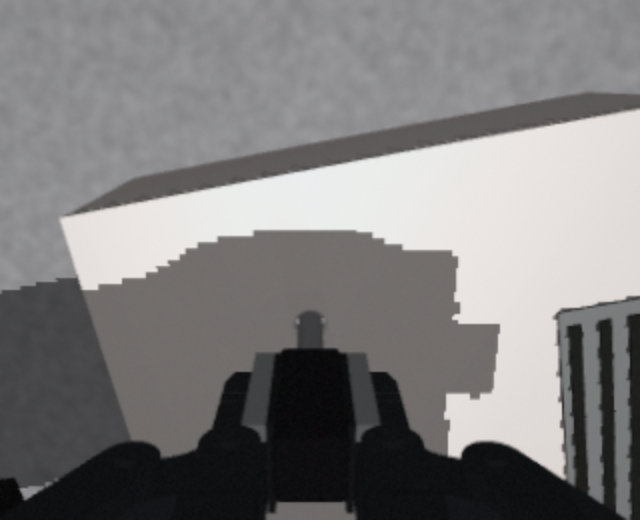

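The pin is properly in the hole and has not visibly slipped in the grip. The force curve flattened from z≈0.1197 (0.3 N/mm), which suggests the latch only began moving there. It should free near z≈0.114.

Emit:
move_arm(series=[[[0,0,0.05],[0,0,0],0],[[0,0,0.1],[0,0,0],0],[[0,0,0.15],[0,0,0],0],[[0,0,0.18],[0,0,0],0],[[0,0,0.18],[0,0,0],0],[[0,0,0.18],[0,0,0],0]])

```text
clock: 17.6
position: [0.5281, -0.0163, 0.1149]
tool_rot: [3.141, -0.0, 1.574]
force: [0.7, 0.5, 4.1]
grip_width: 0.0155
finger_force: 59.3
```

```bash
cat > d.py <<'E'
import sys,cv2,numpy as np
a=[cv2.imread(f'pics/{i}.png',0).astype(int) for i in ('t2',sys.argv[1])]
d=abs(a[1]-a[0])[150:,380:]>25; print('diff',d.sum(), np.argwhere(d).mean(0) if d.any() else '')
E
python3 t.py t7;python3 d.py t7
```

```text
[ 0.5281 -0.0163  0.1149] meanF [0.87 0.13 4.43] std [0.46 0.42 0.31] 17.85
tray_front 0.73 [293.9 177.9 322.9 218.4]
lamp 0.59 [211.6 157.6 320.5 221.3]
diff 9591 [97.01689084 86.58763424]
```

The tray sprang out: tray_front now reaches column 323 and there is a large image change at the front. Withdraw straight up and return over the block.

Emit:
move_arm(series=[[[0,0,-0.5],[0,0,0],0],[[0,0,-1.5],[0,0,0],0],[[0,0,-3],[0,0,0],0],[[0,0,-4.5],[0,0,0],0],[[0,0,-7],[0,0,0],0],[[0,0,-10],[0,0,0],0],[[0,0,-13],[0,0,0],0],[[2,-0.2,-15],[0,0,0],0],[[5,-0.5,-15],[0,0,0],0],[[8,-0.8,-15],[0,0,-0.1],0],[[12,-1.2,-15],[0,0,-0.2],0],[[16,-1.7,-15],[0,0,-0.307],0],[[20,-2.1,-15],[0,0,-0.307],0],[[23,-2.4,-15],[0,0,-0.307],0],[[25.5,-2.7,-15],[0,0,-0.307],0],[[26.95,-2.83,-15],[0,0,-0.307],0],[[26.95,-2.83,-15],[0,0,-0.307],0],[[26.95,-2.83,-15],[0,0,-0.307],0],[[26.95,-2.83,-15],[0,0,-0.307],0]])

```text
clock: 19.58
position: [0.4988, 0.2521, 0.2652]
tool_rot: [-3.141, 0.001, 1.88]
force: [0.6, 0.1, -0.1]
grip_width: 0.0155
finger_force: 58.8
```

Run:
```python
from h import *
np.set_printoptions(precision=4,suppress=True,linewidth=200)
bot.grab_frame('side'); r=bot.find_in('side','tray_front')[:1]; print(r)
bot.grab_frame('scene')
c=cam('wrist'); im,_=bot.grab_frame('wrist');cv2.imwrite('pics/w8.png',im[:,:,::-1]); g=cv2.cvtColor(im,cv2.COLOR_RGB2GRAY)
s=bot.observe(); R=Ro.from_euler('xyz',s['tool_rot']).as_matrix();p=s['position']; print(p,s['tool_rot'],s['force'],s['grip_width'])
print('tip front pred',proj(c,[p+R@[.003,0,.0739]]),'edges',proj(c,[p+R@[0,-.004,.06],p+R@[0,.004,.06]]).ravel())
for v in range(192,238,2): print(v,g[v,242:270])
```

```text
[{'bbox': [293.1, 179.9, 323.3, 221.1], 'conf': 0.76}]
[0.499  0.2522 0.2651] [-3.1415  0.0002  1.8795] [-0.1774  0.3949 -0.9034] 0.014999770499952304
tip front pred [[254.791 200.004]] edges [249.3181 210.0125 260.264  210.0122]
192 [80 81 79 78 79 79 83 83 84 82 81 81 80 81 79 80 81 82 84 83 81 81 82 82 81 80 81 81]
194 [79 79 80 79 79 80 83 81 80 82 82 83 81 80 78 78 77 77 80 80 81 81 79 82 80 82 82 82]
196 [81 82 83 84 82 84 82 82 81 80 79 79 79 79 79 78 78 80 79 81 79 77 78 79 78 80 79 78]
198 [80 81 82 83 84 82 82 80 80 81 82 83 81 80 81 79 81 82 82 81 80 79 80 79 82 81 79 79]
200 [81 80 79 81 82 83 82 80 80 78 77 75 71 72 73 75 81 84 82 82 82 84 85 86 84 83 82 83]
202 [81 80 79 81 83 84 83 81 74 67 67 69 69 70 71 71 68 72 80 84 85 86 85 86 84 82 80 81]
204 [79 78 80 80 82 81 81 77 68 65 68 70 71 70 70 70 68 67 77 84 83 81 80 80 79 79 79 79]
206 [81 80 80 81 79 80 81 75 67 66 68 71 69 70 72 70 67 65 73 79 80 79 78 78 79 81 80 81]
208 [80 81 80 81 84 82 82 75 65 65 67 69 71 71 71 69 69 66 73 80 82 82 80 81 81 81 82 83]
210 [79 83 84 85 85 85 84 76 65 66 69 70 71 68 68 70 67 67 7
[... 639 characters left out ...]
9 79 80 81 81 80 80]
226 [ 81  82  84  81  81  81  75  67  63  67  69  68  69  71  71  70  69  68  66  73  78  76  75  79  81  81 126 153]
228 [ 81  81  82  81  81  81  73  65  66  67  70  70  69  69  70  71  69  67  65  71  78 124 151 156 159 158 158 157]
230 [ 79  81  81  82  81  78  72  65  65  67  69  69  69  68  69  70  69  67  66 107 149 160 158 159 162 162 160 160]
232 [ 79  80  79  80  79  79  71  65  64  66  69  68  70  68  69  70  70  69  64  94 146 168 165 164 165 165 164 161]
234 [ 49  44  37  47  53  45  34  30  31  32  32  34  31  32  32  32  31  33  30  48  66  71  70  68  67  66 103 144]
236 [12 13 12  8 11 12 10 11 15 12 13 15 14 14 14 11 15  9 13 11 12 14 13 12 10 13 14 47]
```

Emit:
move_arm(series=[[[0.08,0.03,3],[0,0,0],0],[[0.08,0.03,7],[0,0,0],0],[[0.08,0.03,11],[0,0,0],0],[[0.08,0.03,13],[0,0,0],0],[[0.08,0.03,14.2],[0,0,0],0],[[0.08,0.03,14.5],[0,0,0],0],[[0.08,0.03,14.5],[0,0,0],0],[[0.08,0.03,14.5],[0,0,0],0],[[0.08,0.03,14.5],[0,0,0],0]])

```text
clock: 20.53
position: [0.4995, 0.2541, 0.1211]
tool_rot: [3.14, -0.0, 1.88]
force: [0.9, -0.3, 0.0]
grip_width: 0.0154
finger_force: 58.8
```

Emit:
move_arm(series=[[[0,0,0.2],[0,0,0],0],[[0,0,0.4],[0,0,0],0],[[0,0,0.6],[0,0,0],0],[[0,0,0.8],[0,0,0],0],[[0,0,0.9],[0,0,0],0],[[0,0,0.9],[0,0,0],0],[[0,0,0.9],[0,0,0],0]])

```text
clock: 21.12
position: [0.4989, 0.254, 0.1108]
tool_rot: [-3.141, 0.0, 1.881]
force: [0.4, 0.2, -1.1]
grip_width: 0.0153
finger_force: 58.8
```

Emit:
move_arm(series=[[[-0.07,0,0.2],[0,0,0],0],[[-0.07,0,0.5],[0,0,0],0],[[-0.07,0,0.8],[0,0,0],0],[[-0.07,0,1.1],[0,0,0],0],[[-0.07,0,1.5],[0,0,0],0],[[-0.07,0,1.9],[0,0,0],0],[[-0.07,0,2.3],[0,0,0],0],[[-0.07,0,2.7],[0,0,0],0],[[-0.07,0,2.9],[0,0,0],0],[[-0.07,0,2.9],[0,0,0],0],[[-0.07,0,2.9],[0,0,0],0]])

```text
clock: 22.03
position: [0.4991, 0.2533, 0.0818]
tool_rot: [-3.141, 0.0, 1.881]
force: [-0.7, -0.4, -0.5]
grip_width: 0.0151
finger_force: 58.8
```

Fully inserted with no load. Open and retreat upward.

Emit:
move_arm(series=[[[0,0,0.1],[0,0,0],0],[[0,0,0.1],[0,0,0],15],[[0,0,0.1],[0,0,0],30],[[0,0,0.1],[0,0,0],60],[[0,0,0.1],[0,0,0],100],[[0,0,0.1],[0,0,0],100],[[0,0,0.1],[0,0,0],100],[[0,0,0.1],[0,0,0],100],[[0,0,0.1],[0,0,0],100],[[0,0,-2],[0,0,0],100],[[0,0,-5],[0,0,0],100],[[0,0,-9],[0,0,0],100],[[0,0,-12],[0,0,0],100],[[0,0,-14],[0,0,0],100],[[0,0,-14],[0,0,0],100],[[0,0,-14],[0,0,0],100],[[0,0,-14],[0,0,0],100]])

```text
clock: 23.45
position: [0.4988, 0.2531, 0.2212]
tool_rot: [-3.141, 0.0, 1.881]
force: [0.1, -1.0, -0.5]
grip_width: 0.0857
finger_force: 0.0
```

Run:
```python
from h import *
im,D=bot.grab_frame('side')
for th in ['tray_front','pin','block']:
    for r in bot.find_in('side',th)[:2]: print(th,round(r['conf'],2),np.round(r['bbox']))
s=bot.observe(); print(s['position'],s['force'],s['grip_width'])
cv2.imwrite('pics/end.png',cv2.resize(im[140:340,170:400,::-1],None,fx=3,fy=3)[:600])
```

```text
tray_front 0.92 [296. 176. 322. 219.]
pin 0.97 [250. 270. 262. 322.]
pin 0.55 [240. 228. 248. 268.]
block 0.66 [186. 245. 212. 269.]
block 0.61 [226. 252. 267. 294.]
[0.49875808 0.25314175 0.22093587] [-0.03706621 -0.19143769 -0.72828895] 0.08518455471662081
```

View pics/end.png

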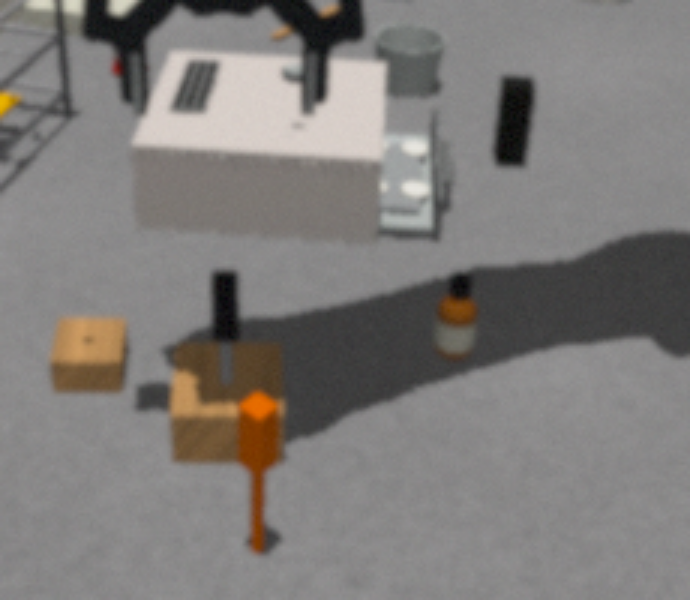

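The tray stands out at crop (410,185), the pin is upright in its block at (225,305), and the gripper is clear with everything else in place.

```bash
python3 -c "
from workcell import bot
print(bot.job_done())"
```

```text
the job is handed in; nothing more can be done
None
```

The job is handed in at about 23.5 s: the tray sprang open with about 7 N of pressing force, and the pin stands upright and released in its block; `job_done()` gave no verdict.

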